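# Index the rotary work holder and lock it with its pin

### The job

Push the upright tab of the rotary work holder to turn it anticlockwise, slowly, until you feel the lock pin drop into the hole of the index plate. Then press the pin the rest of the way down through its spring catch until its head sits fully home on the guide block, and leave the spool, the tin and the cutters where they are.

Things in the scene. Friction and masses are not known exactly. Their poses are not given: they have to be found in the camera images.
- fixture: Fixed frame of the rotary work holder: grey base plate 190x130x12 mm with a spindle, and at one side a dark steel clevis with guide block (36 mm wide in y, x = 60 to 112 mm, up to z = 80 mm). Origin on the bench under the spindle axis, z up, x from the spindle towards the clevis. Index plate and table turn together on the spindle.
- spindle (a point): Spindle axis at the table's top (54 mm up, fixed). The round aluminium table (radius 54 mm) carries a flat battery pack and the tab; clamped under it, the steel index plate (radius 93 mm, z = 40 to 48 mm) runs through the clevis. Its one hole (13 mm dia) is 76 mm from this axis. Turning takes about 2 N at the tab, anticlockwise from above; it stays where left.
- tab (a point): Middle of the upright tab on the table: 30 mm radially, 10 mm thick, z = 54 to 92 mm; point 76 mm from the spindle, 78 mm up, turns with the table. The hole is under the pin with the tab at 200 degrees anticlockwise from fixture x, give or take 10 degrees (plate clamped by hand: unknown, to be felt). Starts at 142 to 172 degrees; end stop at 223.
- lock_axis (a point): Centre of the hole on the top face of the clevis guide block (x = 76 mm, y = 0, z = 80 mm in the fixture's frame), fixed. The pin's head rests on this face when the pin is home. z up.
- pin: Loose dark steel lock pin, upright in the guide block's 12 mm hole: shank 10 mm dia, 60 mm long, tapered foot. Origin at its foot, z up along it. Starts with the foot on the index plate (z = 48 mm). Over the hole it falls by its weight onto the spring catch (z = 30 to 37 mm) and blocks the table. A push of about 12 N passes the catch, which then holds it by friction; home: z = 20 mm.
- pin_head (a point): Centre of the flat top of the pin's round head (27 mm dia, 16 mm high, 76 mm above the foot). About 124 mm above the bench at the start, 96 mm when the pin is home.
- solder_spool: Bystander: upright spool, 62 mm dia, 46 mm high. Origin at the centre of its underside.
- tip_tin: Bystander: round open tin, 56 mm dia, 32 mm high. Origin at the centre of its underside.
- side_cutters: Bystander: lying side cutters, 45x138x11 mm, long along y. Origin at the centre of the underside.

How it is judged:
On the way:
1. the pin has dropped into the hole of the index plate (z of pin in the frame of fixture below 0.043 m and horizontal distance between pin and lock_axis below 0.005 m), for 0.2 s.
At the end, for the whole second after the job is handed in: The pin stands upright (within 0.1 rad) on the lock axis (within 4 mm), through the index plate and the catch, its foot 17 to 22.2 mm above the bench, that is its head on the guide block within about 2 mm, and at rest (z of pin in the frame of fixture between 0.017 and 0.0222 m and horizontal distance between pin and lock_axis below 0.004 m and angle between pin's own z axis and vertical below 0.1 rad and linear speed of pin below 0.02 m/s); the robot touches nothing.
It fails at once if the spool, the tin or the cutters are moved by more than 30 mm (distance of any of solder_spool, tip_tin, side_cutters from where it was at the start of the episode above 0.03 m).
It also fails if it takes over 40 s, if anything falls off the work surface, if the arm or the gripper's body presses on something with over 40 N, if the wrist force passes 120 N, or if a joint passes its speed limit or range.

### The arm

A 6-joint arm with a two-finger parallel gripper is mounted at the origin on a cart in front of the work surface, level with it; the furniture and walls round the work are solid. World frame = base frame: x ahead of the robot, y to its left, z up, the work surface at z = 0. Lengths are in m, angles in rad, forces in N, time in s.
With the tool pointing down it reaches from about 0.35 to 0.85 m from the base axis. Payload 8.1 kg.
Tool frame: the origin (TCP) lies on the centre line of the jaws, within the pads' length; the fingertips stand 17 mm ahead of it and the grasp point (between the pads) lies 2 mm behind it; x points along the fingers, z is the direction in which the jaws open and shut, and the axes are right-handed (so a half turn about x gives the same grasp; the last joint's range is limited). The gripper opens to 93 mm and grips with 3 to 60 N. Pads are 15 mm wide; open, the fingers measure 128 mm over their backs; the gripper's body (75 mm by 188 mm) begins 65 mm behind the grasp point.
Start: joints at [1.104, 0.13, 1.488, -0, 1.523, -0.085], TCP at [0.224, 0.557, 0.236] pointing down, gripper open.
Joint ranges: [-2.96, 2.96], [-0.89, 2.26], [0.02, 2.5], [-1.34, 4.48], [0, 2.73], [-2.66, 2.66]. Speed limits (rad/s): [2.39, 2.39, 2.79, 3.14, 3.14, 3.14].

### API

Orientations are given as a rotation vector (axis times angle).
In Python, from plant import telemetry, optics, workorder gives the robot as it stands.
- The arm moves only by the shell command python3 -m inch 'ROWS' [FORCE]. ROWS is JSON, a list that holds one entry, the list of rows, each a list of 7 numbers: the shift along the tool's x, y, z in m, then the turn, a rotation vector about the tool's x, y, z in rad, then the opening, from 0 (shut) to 1 (fully open). In form: [[[tx, ty, tz, ax, ay, az, grip], ...]]. A call has 1 to 20 rows; each row shifts and turns the pose as measured when the row begins, along the tool's axes as they then stand; what a row does not reach is not made up. A row lasts 1/10 s, in which the tool goes at most 50 mm and 8.59 degrees, less where a joint would pass 70% of its speed; a pose out of reach is approached as far as the arm can. A call is refused whole if a number of a shift passes 0.05 or a number of a turn 0.15, either way. A call with a gripper value outside its range is refused whole. The fingers move at their own pace and stop on an object; FORCE is the grip in N (left out, the last holds). Time passes only in rows, so rows that do not move let the fingers close. It gives the time, the measured TCP pose, the force and the opening at its end, in the units of the state.
- telemetry.read_state(): the state, without advancing time (a new reading comes with each control period).
- optics.read_camera(name): name is "scene" or "top" or "wrist"; returns a dict with "frame" (384x512x3 uint8, blue, green, red), "fx", "fy", "cx", "cy" (pixels), "D" ([k1, k2, p1, p2, k3] as OpenCV has them; the pictures are not rectified), "rvec" (rotation vector, rad) and "tvec" (3), from world to camera coordinates, as OpenCV has them. Camera axes: x right, y down, z forward; pixel columns grow to the right and rows downward; lengths in m; the calibration is good to about 2 mm. A picture is of the moment at which its call begins. There is no depth.
- workorder.close_job(): hands the job in, once; it reports no verdict.
The state is a dict: "t": time; "q": joint angles; "dq": joint speeds; "joint_torque": joint torques, N m; "tool_pos": TCP position; "orientation": TCP orientation; "force": force on the tool from outside, world axes, zero at the start; "wrist_torque": the same for the moment, N m; "opening": finger opening in m.
Only numpy, scipy, OpenCV 4.12 (cv2) and the standard library are available. Lean on these libraries where they do the work, as an engineer would, in place of code of your own. Each camera call takes 0.05 s, during which the arm holds its last target. There are 200 camera calls.

## Working session

There is one attempt and no reset: what is moved stays moved. The work goes in short steps, Python scripts to look and compute and a shell command to move; the robot and the scene stay as the last step left them, time stands still between calls to the robot, and variables do not carry over. Pictures are saved under pics/ and viewed, on a budget of 10 in all, crops included, one or two more only if the job needs it, and the job is handed in when it is done.

```bash
ls; mkdir -p pics; cat > h.py <<'E'
import numpy as np, cv2
from plant import telemetry, optics, workorder
from scipy.spatial.transform import Rotation as R
def cam(n,save=None):
    c=optics.read_camera(n)
    if save: cv2.imwrite('pics/'+save,c['frame'])
    c['K']=np.array([[c['fx'],0,c['cx']],[0,c['fy'],c['cy']],[0,0,1.]]); return c
def ray(c,u,v,z):
    p=cv2.undistortPoints(np.array([[[u,v]]],float),c['K'],np.array(c['D'],float)).ravel()
    r=cv2.Rodrigues(np.array(c['rvec'],float))[0]; o=-r.T@np.array(c['tvec']).ravel()
    d=r.T@np.array([p[0],p[1],1]); return o+d*(z-o[2])/d[2]
def proj(c,P):
    return cv2.projectPoints(np.array(P,float).reshape(-1,3),np.array(c['rvec'],float),np.array(c['tvec'],float),c['K'],np.array(c['D'],float))[0].reshape(-1,2)
E
python3 - <<'E'
from h import *
import pickle
s=telemetry.read_state();print(s)
print(R.from_rotvec(s['orientation']).as_matrix().round(3))
cs={n:cam(n) for n in('top','scene')}
pickle.dump(cs,open('c0.pkl','wb'))
for n in cs: cv2.imwrite(f'pics/{n}0.png',cv2.resize(cs[n]['frame'],(800,600)))
E
```

```text
pics
{'t': 0.0, 'q': array([ 1.10360675e+00,  1.31145804e-01,  1.48928296e+00, -6.99556754e-06,
        1.52304566e+00, -8.53956057e-02]), 'dq': array([ 1.03103777e-03, -1.39152489e-03,  8.99231953e-04, -3.23382087e-05,
        7.17491142e-04,  4.85203826e-04]), 'joint_torque': array([ 1.45160964e-03, -5.59853268e+01, -4.91756845e+01,  7.68978847e-02,
        3.57667124e-02, -1.45124113e-04]), 'tool_pos': array([0.22327835, 0.55630675, 0.23459461]), 'orientation': array([-0.92451008,  1.36765292,  0.92298736]), 'force': array([-0.40822567,  0.54862149, -0.31267993]), 'wrist_torque': array([-0.03006071, -0.00033421, -0.05027316]), 'opening': 0.0932234307400104}
[[-0.001 -0.928  0.373]
 [-0.002  0.373  0.928]
 [-1.     0.    -0.002]]
```

View pics/top0.png

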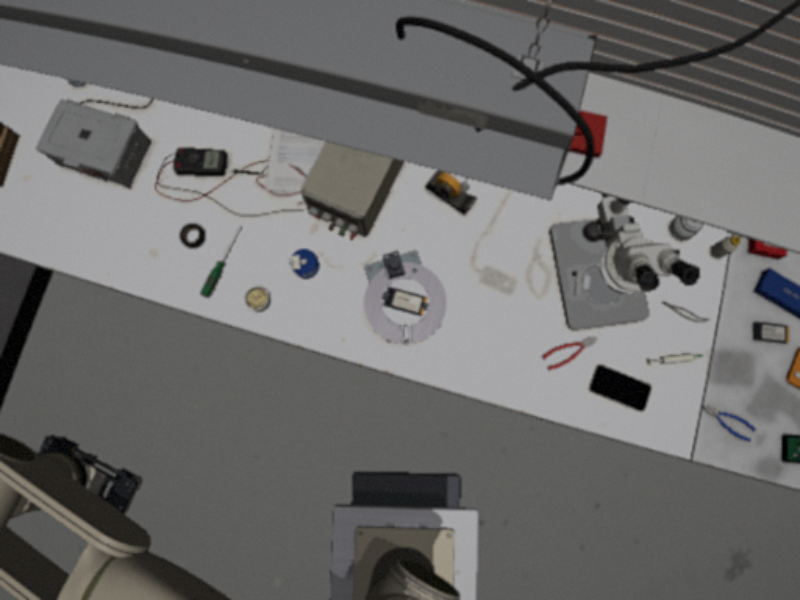

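View pics/scene0.png

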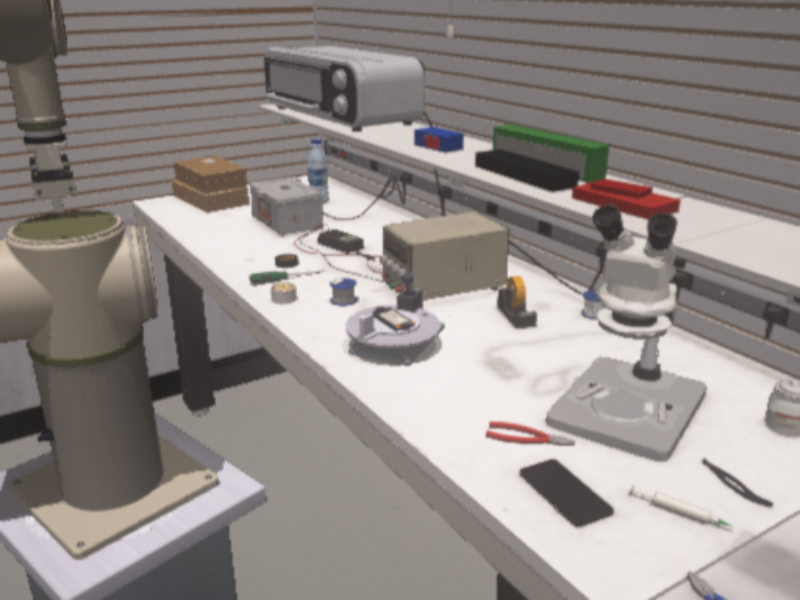

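The top view shows the holder at about (405,300), clevis and pin at (395,262), tab at (408,333), spool at (304,263), tin at (258,298) and cutters at (568,352). The scene view agrees. I'll zoom in on the top picture next.

```bash
python3 - <<'E'
from h import *
import pickle
cs=pickle.load(open('c0.pkl','rb'))
a=cs['top']['frame'][150:230,215:305]; b=cs['scene']['frame'][165:240,210:300]
a=cv2.resize(a,(400,356),interpolation=cv2.INTER_CUBIC)
b=cv2.resize(b,(400,333),interpolation=cv2.INTER_CUBIC)
b=cv2.copyMakeBorder(b,0,23,0,0,0)
cv2.imwrite('pics/z.png',np.hstack([a,b]))
for n in cs:
    c=cs[n]; r=cv2.Rodrigues(np.array(c['rvec'],float))[0]; print(n,-r.T@np.array(c['tvec']).ravel())
E
```

```text
top [3.40301328e-01 2.56370858e-04 1.35565017e+00]
scene [-0.38007945 -0.91132714  0.67239415]
```

View pics/z.png

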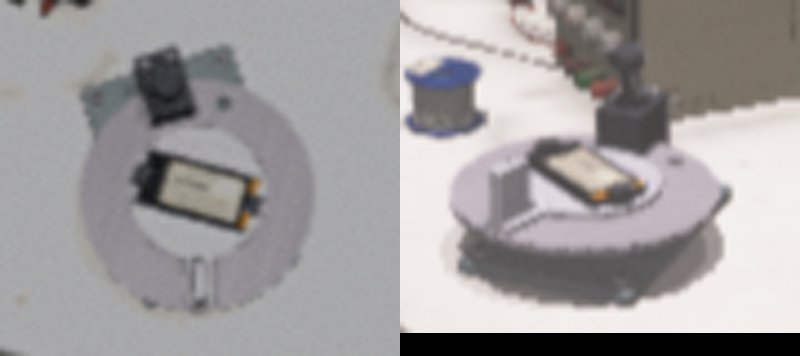

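The left half shows the plate centre near (198,195), tab near (201,280), head near (170,90), and the index hole visible at (223,103), right of the clevis.

```bash
python3 - <<'E'
from h import *
import pickle
c=pickle.load(open('c0.pkl','rb'))['top']
def P(u,v,z): return ray(c,215+(u+.5)/4.444-.5,150+(v+.5)/4.444-.5,z)
pts=dict(L=(80,197,.048),Rr=(315,190,.048),B=(198,311,.048),hole=(223,103,.048),head=(171,80,.124),tabtop=(200,270,.092),spA=(198,195,.048),base1=(232,50,.012),base2=(82,88,.012))
w={k:P(*v) for k,v in pts.items()}
for k in w: print(k,w[k].round(4))
print(np.linalg.norm(w['base1']-w['base2']))
# fit circle centre with radius .093 from L,R,B
from scipy.optimize import least_squares
q=np.array([w[k][:2] for k in('L','Rr','B')])
s=least_squares(lambda x:np.hypot(*(q-x).T)-.093,[.5,0]); O=s.x; print('O',O,s.fun)
for k in('hole','head','tabtop'):
    d=w[k][:2]-O; print(k,np.hypot(*d),np.degrees(np.arctan2(d[1],d[0])))
d=w['base2']-w['base1'];print('base edge y dir -> fixture x yaw',np.degrees(np.arctan2(d[1],d[0]))-90)
for n,u,v in(('spool',304,263),('tin',258,298),('cutters',568,352)): print(n,ray(c,u*.64,v*.64,.03 if n!='cutters' else .01))
print('psu',[ray(c,u*.64,v*.64,0.1).round(3) for u,v in((304,203),(356,225),(400,165))])
E
```

```text
L [0.5965 0.1051 0.048 ]
Rr [ 0.6071 -0.0806  0.048 ]
B [0.5084 0.0094 0.048 ]
hole [ 0.6761 -0.0061  0.048 ]
head [0.6735 0.034  0.124 ]
tabtop [0.534  0.0084 0.092 ]
spA [0.6006 0.0119 0.048 ]
base1 [ 0.7308 -0.0126  0.012 ]
base2 [0.6951 0.1102 0.012 ]
0.12787157872570637
O [0.60140208 0.01222998] [-3.37614424e-05 -3.37690125e-05 -2.91170924e-07]
hole 0.07692915765811909 -13.764439255117324
head 0.07530294874936096 16.80439269797304
tabtop 0.06747399635812094 -176.73518170156913
base edge y dir -> fixture x yaw 16.242713695835903
spool [0.69089053 0.24863733 0.03      ]
tin [0.60525246 0.34990355 0.03      ]
cutters [ 0.50173052 -0.36497631  0.01      ]
psu [array([0.812, 0.245, 0.1  ]), array([0.763, 0.125, 0.1  ]), array([0.909, 0.031, 0.1  ])]
```

```bash
python3 -m inch '[[[0,0,0,-0.147,0,0,0],[0,0,0,-0.147,0,0,0],[0,0,0,-0.147,0,0,0],[0,-0.021,-0.04,0,0,0,0],[0,-0.021,-0.04,0,0,0,0],[0,-0.021,-0.04,0,0,0,0],[0,-0.021,-0.04,0,0,0,0],[0,-0.021,-0.04,0,0,0,0],[0,-0.021,-0.04,0,0,0,0],[0,-0.021,-0.04,0,0,0,0],[0,-0.021,-0.04,0,0,0,0],[0,-0.021,-0.04,0,0,0,0],[0,-0.021,-0.04,0,0,0,0],[0,-0.021,-0.04,0,0,0,0],[0,0,0,0,0,0,0]]]' 20
python3 - <<'E'
from h import *
s=telemetry.read_state();m=R.from_rotvec(s['orientation']).as_matrix();print(m.round(3))
print('to target, tool axes',m.T@(np.array([.523,.053,.2])-s['tool_pos']))
c=cam('wrist'); cv2.imwrite('pics/w1.png',c['frame'])
E
```

```text
t: 1.6
tool_pos: [0.4916, 0.1169, 0.2279]
orientation: [-1.271, 1.184, 1.27]
force: [-1.1, 0.3, -0.4]
opening: 0.0004
[[-0.008 -0.997 -0.08 ]
 [-0.01  -0.08   0.997]
 [-1.     0.009 -0.01 ]]
to target, tool axes [ 0.02831357 -0.02638382 -0.06597009]
```

View pics/w1.png

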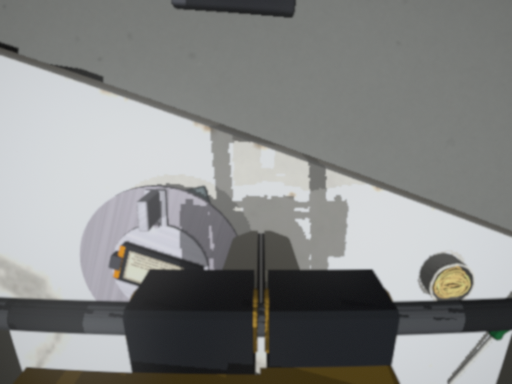

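The wrist picture shows the tab near (150,208) left of the fingers, with the tin at right (450,280), well clear.

```bash
python3 -m inch '[[[0.01,-0.013,-0.033,0,0,0,0],[0.01,-0.013,-0.033,0,0,0,0],[0.0,0,0,0,0,0,0]]]'
python3 - <<'E'
from h import *
s=telemetry.read_state();m=R.from_rotvec(s['orientation']).as_matrix();print(m.round(3))
print('to target, tool axes',m.T@(np.array([.523,.053,.082])-s['tool_pos']))
c=cam('wrist'); cv2.imwrite('pics/w2.png',c['frame'])
O=np.array([.6014,.0122])
for a in (183.3,):
  for r,z in((.061,.092),(.091,.092),(.076,.054)):
    print(proj(c,[*(O+r*np.array([np.cos(np.radians(a)),np.sin(np.radians(a))])),z]))
E
```

```text
t: 1.95
tool_pos: [0.5212, 0.0565, 0.2069]
orientation: [-1.271, 1.181, 1.276]
force: [0.3, 0.1, -0.6]
opening: 0.0001
[[-0.01  -0.996 -0.084]
 [-0.007 -0.084  0.996]
 [-1.     0.011 -0.006]]
to target, tool axes [ 0.12490902 -0.00292085 -0.00282541]
[[202.49005312 213.30768357]]
[[201.69813438 178.52186556]]
[[209.18370668 184.84647432]]
```

View pics/w2.png

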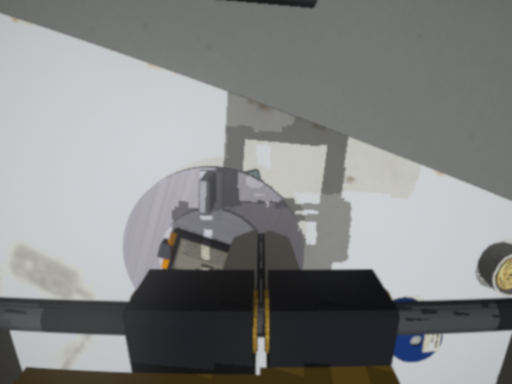

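The tab top sits at about (204,172–213), matching the projection at 202, 178–213. I'll descend beside it and then approach.

```bash
python3 -m inch '[[[0.035,0,0,0,0,0,0],[0.035,0,0,0,0,0,0],[0.035,0,0,0,0,0,0],[0.02,0,0,0,0,0,0],[0,0,0,0,0,0,0],[0,0,-0.005,0,0,0,0],[0,0,-0.005,0,0,0,0],[0,0,-0.004,0,0,0,0],[0,0,0,0,0,0,0]]]'; python3 -c "
from h import *
s=telemetry.read_state();m=R.from_rotvec(s['orientation']).as_matrix();print(m.round(3),m.T@s['force'])"
```

```text
t: 2.9
tool_pos: [0.5213, 0.0545, 0.0864]
orientation: [-1.279, 1.166, 1.278]
force: [0.7, 0.2, -0.2]
opening: 0.0006
[[-0.002 -0.996 -0.094]
 [-0.002 -0.094  0.996]
 [-1.     0.002 -0.002]] [ 0.16864049 -0.71315929  0.10273249]
```

```bash
for i in 1 2; do python3 -m inch '[[[0,0,-0.006,0,0,0,0],[0,0,-0.006,0,0,0,0]]]'; done;  python3 -m inch '[[[0,0,0,0,0,0,0]]]'
```

```text
t: 3.1
tool_pos: [0.5238, 0.042, 0.0882]
orientation: [-1.28, 1.164, 1.276]
force: [-0.1, 0.1, -0.5]
opening: 0.0003
t: 3.3
tool_pos: [0.5254, 0.0287, 0.0888]
orientation: [-1.28, 1.163, 1.275]
force: [-1.5, 5.0, 0.0]
opening: 0.0002
t: 3.4
tool_pos: [0.5254, 0.0277, 0.0888]
orientation: [-1.28, 1.164, 1.274]
force: [0.2, -0.6, -0.3]
opening: 0.0003
```

```bash
python3 -m inch '[[[0,0,-0.002,-0.026,0,0,0],[0,0,-0.002,-0.026,0,0,0],[0,0,-0.002,-0.026,0,0,0],[0,0,-0.002,-0.026,0,0,0],[0,0,-0.002,-0.026,0,0,0],[0,0,-0.002,-0.026,0,0,0],[0,0,-0.002,-0.026,0,0,0],[0,0,-0.002,-0.026,0,0,0],[0,0,-0.002,-0.026,0,0,0],[0,0,-0.002,-0.026,0,0,0]]]'; cat > st.py <<'E'
from h import *
s=telemetry.read_state();m=R.from_rotvec(s['orientation']).as_matrix()
O=np.array([.6014,.0122]);d=s['tool_pos'][:2]-O
print('toolz ang',np.degrees(np.arctan2(m[1,2],m[0,2])).round(1),'F tool',(m.T@s['force']).round(1),'r',np.hypot(*d).round(4))
rad=np.array([m[1,2],-m[0,2]]) # radial normal to tool z
e=d@-m[:2,2]; print('tang',e.round(4),'radial',(d@rad).round(4))
# tab angle if face parallel contact: tcp = r along tab dir, offset .0225 behind
print('tab fixture angle est',(np.degrees(np.arctan2(d[1],d[0]))%360+np.degrees(np.arcsin(.0225/np.hypot(*d)))-16.5).round(2))
E
python3 st.py
```

```text
t: 4.4
tool_pos: [0.5266, 0.0096, 0.0869]
orientation: [-1.469, 1.014, 1.48]
force: [-1.2, 0.8, 0.6]
opening: 0.0001
toolz ang 111.0 F tool [-0.6  0.8  1.2] r 0.0749
tang -0.0244 radial -0.0708
tab fixture angle est 182.99
```

```bash
python3 -m inch '[[[0,0,-0.0015,-0.018,0,0,0],[0,0,-0.0015,-0.018,0,0,0],[0,0,-0.0015,-0.018,0,0,0],[0,0,-0.0015,-0.018,0,0,0],[0,0,-0.0015,-0.018,0,0,0],[0,0,-0.0015,-0.018,0,0,0],[0,0,-0.0015,-0.018,0,0,0],[0,0,-0.0015,-0.018,0,0,0]]]'; python3 st.py
```

```text
t: 5.2
tool_pos: [0.5305, -0.0017, 0.0859]
orientation: [-1.575, 0.916, 1.592]
force: [-2.6, 0.1, 0.9]
opening: -0.0001
toolz ang 120.0 F tool [-0.9  2.2  1.4] r 0.0722
tang -0.0234 radial -0.0683
tab fixture angle est 192.74
```

```bash
python3 -m inch '[[[0,0.0005,-0.001,-0.012,0,0,0],[0,0.0005,-0.001,-0.012,0,0,0],[0,0.0005,-0.001,-0.012,0,0,0],[0,0.0005,-0.001,-0.012,0,0,0]]]'; python3 st.py
```

```text
t: 5.6
tool_pos: [0.5317, -0.0063, 0.086]
orientation: [-1.612, 0.88, 1.627]
force: [0.5, 2.3, -0.9]
opening: 0.0006
toolz ang 123.0 F tool [ 0.9 -1.7  1.7] r 0.0721
tang -0.0224 radial -0.0686
tab fixture angle est 196.56
```

```bash
python3 - <<'E'
from h import *
c=cam('scene');f=cv2.resize(c['frame'][160:240,210:300],(450,400),interpolation=cv2.INTER_CUBIC);cv2.imwrite('pics/s2.png',f)
E
```

```text
(no output)
```

View pics/s2.png

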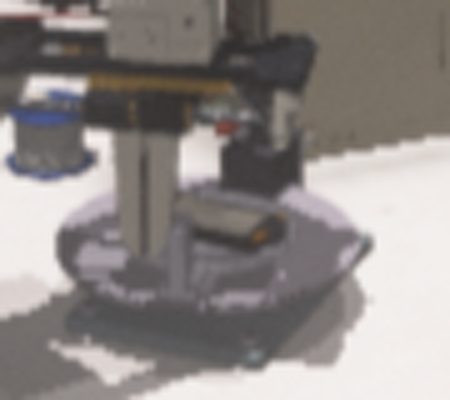

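The gripper hides the pin at about (270,90), so I'll go by force from here.

```bash
for i in 1 2 3; do python3 -m inch '[[[0,0.0005,-0.001,-0.012,0,0,0],[0,0.0005,-0.001,-0.012,0,0,0]]]' >/dev/null; python3 st.py; done
```

```text
toolz ang 124.5 F tool [ 0.3 -0.9  1. ] r 0.0723
tang -0.0219 radial -0.0689
tab fixture angle est 198.46
toolz ang 126.0 F tool [-0.  -1.   1.3] r 0.0725
tang -0.0215 radial -0.0693
tab fixture angle est 200.34
toolz ang 127.5 F tool [ 0.8 -1.   2.2] r 0.0729
tang -0.0211 radial -0.0698
tab fixture angle est 202.19
```

```bash
for i in 1 2 3; do python3 -m inch '[[[0,0.0005,-0.001,-0.012,0,0,0],[0,0.0005,-0.001,-0.012,0,0,0]]]' >/dev/null; python3 st.py; done
```

```text
toolz ang 129.0 F tool [-0.9 -4.6  6.4] r 0.0731
tang -0.0213 radial -0.0699
tab fixture angle est 203.47
toolz ang 130.5 F tool [-3.2 -2.2  8. ] r 0.0735
tang -0.023 radial -0.0698
tab fixture angle est 203.59
toolz ang 132.1 F tool [-3.1 -2.   7.1] r 0.0739
tang -0.0251 radial -0.0695
tab fixture angle est 203.46
```

Turning is blocked at about 203.5° with 7–8 N, well short of the stop at 223°. I'll back off, rise and look.

```bash
python3 -m inch '[[[0,0,0.01,0,0,0,0],[0,0,0.01,0,0,0,0],[-0.04,0,0.005,0,0,0,0],[-0.04,0,0,0,0,0,0],[-0.04,0,0,0,0,0,0],[0,0.04,0.04,0,0,0,0],[0,0.04,0.04,0,0,0,0],[0,0.04,0.04,0,0,0,0],[0,0,0,0,0,0,0]]]'
python3 - <<'E'
from h import *
f=cam('top')['frame'][145:235,205:305];g=cam('scene')['frame'][160:240,210:300]
cv2.imwrite('pics/s3.png',np.hstack([cv2.resize(f,(400,356),interpolation=2),cv2.resize(g,(400,356),interpolation=2)]))
E
```

```text
t: 7.75
tool_pos: [0.3563, 0.0107, 0.2121]
orientation: [-1.716, 0.766, 1.736]
force: [0.5, 0.0, 0.3]
opening: 0.0007
```

View pics/s3.png

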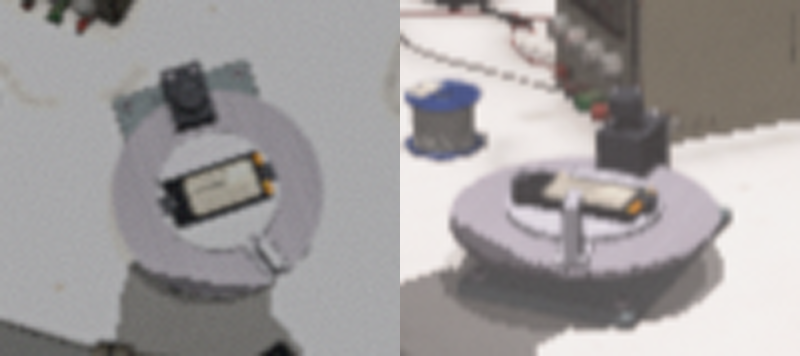

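The pin has dropped: in the scene view (right half) its head top is at y≈90, against about 42 before. In the top view the head is at about (190,95).

```bash
python3 - <<'E'
from h import *
import pickle
cs=pickle.load(open('c0.pkl','rb'));c=cs['top']
for z in(.106,.113): print('head',ray(c,205+190/4,145+93/3.956,z))
for z in(.2,.3,.4): print('shelf',z,ray(c,390*.64,150*.64,z))
# head top height from scene: native pixel of head centre-top
for z in(.096,.106,.113,.124): print(z,proj(cs['scene'],[.674,.034,z]))
print('seen', 210+226/4.444,160+93/4.45)
s=telemetry.read_state();m=R.from_rotvec(s['orientation']).as_matrix();print(m.round(3))
print('to target, tool axes',m.T@(np.array([.674,.034,.17])-s['tool_pos']), s['q'])
E
```

```text
head [0.67515491 0.03640932 0.106     ]
head [0.67327921 0.0362068  0.113     ]
shelf 0.2 [0.89797799 0.05114691 0.2       ]
shelf 0.3 [0.84972147 0.04674328 0.3       ]
shelf 0.4 [0.80146494 0.04233965 0.4       ]
0.096 [[261.31690683 183.80078861]]
0.106 [[261.32055539 180.85250668]]
0.113 [[261.3231203  178.77961157]]
0.124 [[261.3271692  175.50695775]]
seen 260.85508550855087 180.8988764044944
[[-0.007 -0.743 -0.67 ]
 [ 0.006 -0.67   0.743]
 [-1.     0.001  0.009]]
to target, tool axes [ 0.04094303 -0.24873929 -0.19273335] [-0.11896216 -0.55408601  2.11928721  0.0049699   1.58413473 -2.42359538]
```

```bash
python3 -m inch '[[[0,0,0,0.145,0,0,0],[0,0,0,0.145,0,0,0],[0,0,0,0.145,0,0,0],[0,-0.04,-0.008,0,0,0,0],[0,-0.04,-0.008,0,0,0,0],[0,-0.04,-0.008,0,0,0,0],[0,-0.04,-0.008,0,0,0,0],[0,-0.04,-0.008,0,0,0,0],[0,-0.04,-0.008,0,0,0,0],[0,-0.04,-0.008,0,0,0,0],[0,0,0,0,0,0,0]]]'
cat > go.py <<'E'
from h import *
s=telemetry.read_state();m=R.from_rotvec(s['orientation']).as_matrix();print(m.round(3),s['force'])
print('to target, tool axes',m.T@(np.array([.674,.0345,.125])-s['tool_pos']))
E
python3 go.py
```

```text
t: 8.95
tool_pos: [0.6673, 0.035, 0.1986]
orientation: [-1.404, 1.07, 1.423]
force: [-0.6, 1.0, -0.8]
opening: 0.0001
[[-0.012 -0.961 -0.275]
 [ 0.002 -0.276  0.961]
 [-1.     0.011  0.005]] [-0.56859599  0.95194546 -0.76976292]
to target, tool axes [ 0.07347425 -0.00712451 -0.00270553]
```

```bash
python3 -m inch '[[[0.025,-0.004,-0.0015,0,0,0,0],[0.025,-0.004,-0.0015,0,0,0,0],[0.012,0,0,0,0,0,0],[0,0,0,0,0,0,0]]]'; python3 go.py
python3 - <<'E'
from h import *
c=cam('wrist');cv2.imwrite('pics/w4.png',c['frame']); print(proj(c,[[.674,.034,.106]]))
E
```

```text
t: 9.35
tool_pos: [0.678, 0.0348, 0.1271]
orientation: [-1.401, 1.075, 1.428]
force: [-0.1, -0.2, -0.2]
opening: 0.0005
[[-0.019 -0.961 -0.276]
 [ 0.001 -0.276  0.961]
 [-1.     0.018  0.006]] [-0.14189481 -0.22721526 -0.23665646]
to target, tool axes [0.00218999 0.00387691 0.0007804 ]
[[260.39649838 236.33354128]]
```

View pics/w4.png

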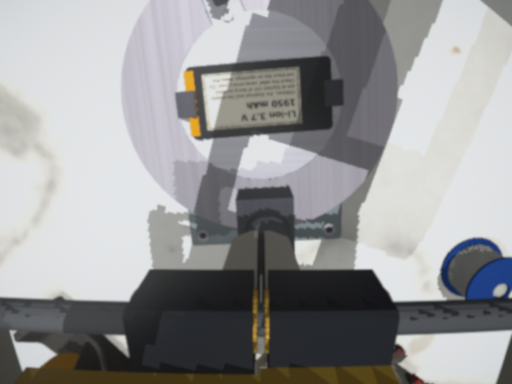

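The head's arc tops out at (263,210), centred under the fingertips at (262,235). I'll shift 4 mm and press gently.

```bash
python3 -m inch '[[[0,0.004,0,0,0.018,0,0],[0,0.001,0,0,0,0,0]]]' >/dev/null; python3 go.py; for i in 1 2 3 4; do python3 -m inch '[[[0.003,0,0,0,0,0,0],[0.003,0,0,0,0,0,0]]]'|grep -v ori; done; python3 go.py
```

```text
[[-0.009 -0.961 -0.276]
 [-0.018 -0.275  0.961]
 [-1.     0.014 -0.015]] [-0.13369962 -0.42106464  1.25639101]
to target, tool axes [ 0.00562016 -0.00033504  0.0013753 ]
t: 9.8
tool_pos: [0.6754, 0.0333, 0.1282]
force: [0.2, -0.1, 0.7]
opening: 0.0002
t: 10.0
tool_pos: [0.676, 0.0331, 0.1233]
force: [-1.1, 0.4, 5.2]
opening: 0.0007
t: 10.2
tool_pos: [0.6776, 0.0326, 0.1202]
force: [-6.2, -1.4, 13.5]
opening: 0.0005
t: 10.4
tool_pos: [0.6779, 0.0321, 0.1177]
force: [-6.2, 0.6, 12.1]
opening: 0.0005
[[ 0.004 -0.961 -0.275]
 [-0.019 -0.275  0.961]
 [-1.     0.002 -0.02 ]] [-6.19790032  0.59873381 12.08847273]
to target, tool axes [-0.00738175  0.00314379  0.00323857]
```

```bash
for i in 1 2 3 4; do python3 -m inch '[[[0.003,0.001,0,0,0,0,0],[0.003,0.001,0,0,0,0,0]]]'|grep -v ori; done; python3 go.py
```

```text
t: 10.6
tool_pos: [0.6775, 0.0317, 0.1154]
force: [-3.3, 1.7, 9.2]
opening: 0.0004
t: 10.8
tool_pos: [0.6773, 0.0319, 0.1134]
force: [-6.5, 3.0, 17.4]
opening: 0.0009
t: 11.0
tool_pos: [0.6771, 0.0319, 0.1134]
force: [-8.3, 2.0, 16.6]
opening: 0.0006
t: 11.2
tool_pos: [0.677, 0.0319, 0.1134]
force: [-8.0, 1.8, 17.0]
opening: 0.0002
[[ 0.022 -0.961 -0.276]
 [-0.016 -0.276  0.961]
 [-1.    -0.017 -0.022]] [-7.95223178  1.78276944 16.98822681]
to target, tool axes [-0.01170377  0.00201327  0.00309955]
```

It stalls at TCP 0.1134, which is the height expected for home. One firmer press, then I'll retreat and look.

```bash
python3 -m inch '[[[0.005,0.001,0,0,0,0,0],[0.006,0.001,0,0,0,0,0]]]'|grep -v ori;  python3 -m inch '[[[-0.02,0,0,0,0,0,0],[-0.04,0,0,0,0,0,0],[-0.04,0,0,0,0,0,0],[-0.02,0.04,0,0,0,0,0],[0,0.04,0,0,0,0,0],[0,0.04,0,0,0,0,0],[0,0.04,0,0,0,0,0],[0,0.04,0,0,0,0,0],[0,0.04,0,0,0,0,0],[0,0,0,0,0,0,0]]]'
python3 - <<'E'
from h import *
f=cam('top')['frame'][120:248,150:400];g=cam('scene')['frame'][160:220,225:300]
cv2.imwrite('pics/s5.png',np.hstack([cv2.resize(f,(400,356),interpolation=2),cv2.resize(g,(400,356),interpolation=2)]))
E
```

```text
t: 11.4
tool_pos: [0.6773, 0.0319, 0.1131]
force: [-21.9, 2.4, 41.8]
opening: 0.0005
t: 12.4
tool_pos: [0.4357, -0.0345, 0.2304]
orientation: [-1.441, 1.059, 1.384]
force: [1.6, 0.1, 0.1]
opening: 0.0009
```

View pics/s5.png

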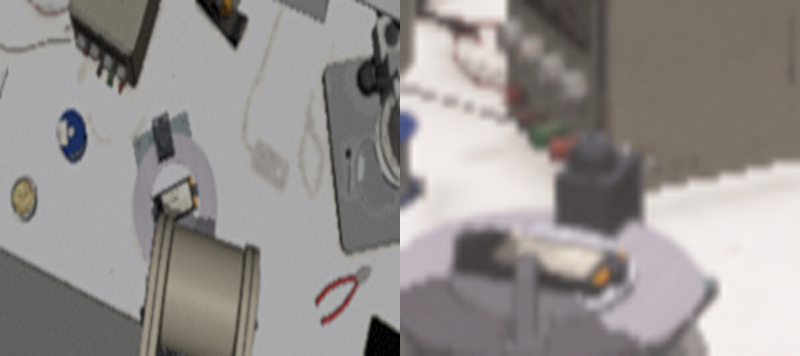

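The head sits directly on the block: its top is near native row 183–184, where 96 mm projects to 183.8. The spool, tin and cutters haven't moved, so I'm handing in.

```bash
python3 -c "
from plant import workorder,telemetry
print(telemetry.read_state()['force']);print(workorder.close_job())"
```

```text
[-0.16658924  0.18653901 -0.44759621]
the job is handed in; nothing more can be done
None
```

The pin dropped into the index plate and is now pressed home on the guide block. I handed the job in at about 12.5 s of the 40 s allowed, with the arm clear of everything.

- **Turning:** I pushed the tab slowly anticlockwise with the closed fingers. It blocked at about 203.5° by my estimate, with 7–8 N at the tab, well short of the 223° stop. The camera then showed the pin head lower by roughly 18 mm.
- **Pressing:** The pin gave way at about 12–13 N and stopped with the fingertips at about 96 mm, the home height. A firmer press, 42 N at the wrist, moved it only another 0.3 mm.
- **Last checks:** The final picture shows the head sitting on the guide block, with its top within about a pixel of where 96 mm should appear. The spool, tin and cutters look unmoved, and the contact force was about zero.
- **Disagreement:** The pin locked about 6° later than the 197° I estimated from the first top image. That is within the ±10° allowed and was settled by feel.

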